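Push the sugar caddy down its lane on the serving board

ROBOT

A 6-joint arm with a two-finger parallel gripper is mounted at the origin on a cart in front of the work surface, level with it; the furniture and walls round the work are solid. World frame = base frame: x ahead of the robot, y to its left, z up, the work surface at z = 0. Lengths are in m, angles in rad, forces in N, time in s.
With the tool pointing down it reaches from about 0.4 to 0.825 m from the base axis. Payload 7 kg.
Tool frame: the origin (TCP) lies at the very end of the fingers, on their centre line; the grasp point (between the pads) lies 19 mm behind it; z points along the fingers, y is the line along which they close (so a half turn about z gives the same grasp; the last joint's range is limited). The gripper opens to 88 mm and grips with 3 to 60 N. Pads are 19 mm wide; open, the fingers measure 130 mm over their backs; the gripper's body (78 mm by 193 mm) begins 47 mm behind the grasp point.
Start: joints at [1.614, 0.359, 0.012, 0, -1.224, -0.288], TCP at [0.164, 0.655, 0.227] pointing down, gripper open.
Joint ranges: [-3.07, 3.07], [-1.43, 2.12], [-1.02, 1.25], [-3.03, 1.67], [-3.05, -0], [-3.03, 3.03]. Speed limits (rad/s): [2.39, 2.39, 3.01, 3.14, 3.14, 3.14].

INTERFACE

Orientations are given as [roll, pitch, yaw] about the fixed x, y, z axes, in that order (R = Rz(yaw) Ry(pitch) Rx(roll)).
In Python, from station import arm, grab_frame gives the robot as it stands.
- The arm moves only by the tool jog_arm, never from a script. Its argument "deltas" is a list that holds one entry, the list of rows, each a list of 4 numbers: the shift along the tool's x, y, z in units of 60 mm (1.0 is 60 mm), then the turn about the tool's z in units of 5 degrees (1.0 is 5 degrees). A call has 1 to 8 rows; each row is the pose to reach, as a shift and turn from the pose commanded when the call began, along the tool's axes at that moment; what a row does not reach only later rows make up. A row lasts 1/8 s, in which the tool goes at most 62.5 mm and 10.7 degrees, less where a joint would pass 70% of its speed; a pose out of reach is approached as far as the arm can. A call with a gripper value outside its range is refused whole. "grip" is the finger opening in mm, from 0 to 87.6, set as the call begins (left out, the last holds). The fingers move at their own pace and stop on an object; "squeeze" is the grip in N (left out, the last holds). Time passes only in rows, so rows that repeat a pose let the fingers close. It gives the time, the measured TCP pose, the force, the opening and the grip force at its end, in the units of the state.
- arm.get_state(): the state, without advancing time (a new reading comes with each control period).
- grab_frame(name): name is "scene" or "top" or "wrist"; returns a dict with "img" (420x560x3 uint8, red, green, blue), "vfov" (degrees; the focal length in pixels is half the picture's height over the tangent of half this angle, whatever the lens; pixels are square), "cx", "cy" (the principal point, pixels), "xyz" and "rotation" of the camera in the world. Camera axes: x right, y down, z forward; pixel columns grow to the right and rows downward; lengths in m; the calibration is good to about 2 mm. A picture is of the moment at which its call begins. There is no depth.
- arm.job_done(): hands the job in; it is judged then, once.
The state is a dict: "t": time; "q": joint angles; "qd": joint speeds; "joint_efforts": joint torques, N m; "eef_pos": TCP position; "ee_rot": TCP orientation; "force": force on the tool from outside, world axes, zero at the start; "moment": the same for the moment, N m; "width": finger opening in m; "gripper_force": force on a finger pad.
Only numpy, scipy, OpenCV 4.12 (cv2) and the standard library are available. Lean on these libraries where they do the work, as an engineer would, in place of code of your own. Each camera call takes 0.05 s, during which the arm holds its last target. There are 200 camera calls.

TASK

Push the black sugar caddy along the wooden board and down the lane between the two metal rails until it stands square against the end stop. Only push it with the fingers, never lift it or tip it, and touch neither rail on the way, with the caddy or with the hand. Leave the spoons and all the other things where they are, and finish with the hand clear.

Things in the scene. Friction and masses are not known exactly. Their poses are not given: they have to be found in the camera images.
- board: Fixed wooden board on the counter, 240 (its x) x 460 (its y) x 14 thick; origin at the centre of its underside, z up. Place and yaw (to 10 degrees) vary. The -y half is bare; the +y half carries the lane, 88 wide, along the board's y at x = 0, from its mouth at y = 0 to the end stop's face at y = +203 mm. End stop: dark wooden bar, 98 wide, rising 30 above the board, cork pad
- near_rail: Aluminium rail fixed on the board, on the robot's side of the lane: 9 wide, 203 long, 22 high above the board; origin at the centre of its underside, 48.5 mm from the lane's middle line. Not to be touched
- far_rail: The same rail on the far side of the lane. Not to be touched
- lane_mouth (a point): Middle of the lane's open end, on the board's top, between the rails' ends; axes as the board's
- lane_end (a point): Middle of the foot of the end stop's face, on the board's top; axes as the board's
- sugar_caddy: Loose black open box of sugar sachets, 68 (its x) x 120 (its y) x 55 high (74 with the sachets; only the box is solid), 0.2 to 0.45 kg; origin at the centre of its underside. Stands on the board's bare half, its y along the lane but up to 20 degrees askew and 40 mm off the lane's middle line. It slides when pushed and stays where left. When home its origin is 60 mm before the stop's face
- near_spoon: Bystander, loose, leave alone: coffee spoon, 135x25x10, lying on the board outside the near rail (sizes in mm); origin at the centre of its underside
- far_spoon: Bystander, loose, leave alone: coffee spoon, 135x25x10, lying on the board outside the far rail (sizes in mm); origin at the centre of its underside
- cup: Bystander, loose, leave alone: white espresso cup, 62x82x58, behind the board (sizes in mm); origin at the centre of its underside
- cocoa_shaker: Bystander, loose, leave alone: pale grey cocoa shaker, 67 across, 105 high, behind the board (sizes in mm); origin at the centre of its underside
- milk_pitcher: Bystander, loose, leave alone: pale grey milk pitcher, 66x101x81, behind the board (sizes in mm); origin at the centre of its underside
- dosing_cup: Bystander, loose, leave alone: pale grey dosing cup, 59 across, 46 high, behind the board (sizes in mm); origin at the centre of its underside

How it is judged:
At the end, for the whole second after the job is handed in: The caddy stands upright and still on the board between the rails, within 5 mm of the end stop, within 12 mm of the lane's middle line and square to within 5 degrees (y of sugar_caddy in the frame of lane_end between -0.065 and -0.055 m and x of sugar_caddy in the frame of lane_end between -0.012 and 0.012 m and z of sugar_caddy in the frame of lane_end between -0.004 and 0.004 m and angle between the y axis of sugar_caddy and the y axis of board, either way round below 0.09 rad and angle between sugar_caddy's own z axis and vertical below 0.06 rad and linear speed of sugar_caddy below 0.01 m/s); the robot touches nothing.
It fails at once if the near rail is touched, by the caddy, the robot or anything else (contact force between near_rail and anything else above 0.3 N).
It fails at once if the far rail is touched, by the caddy, the robot or anything else (contact force between far_rail and anything else above 0.3 N).
It fails at once if the caddy is lifted more than 8 mm off the board's top (z of sugar_caddy in the frame of lane_end above 0.008 m).
It fails at once if the caddy is tipped by more than 14 degrees (angle between sugar_caddy's own z axis and vertical above 0.25 rad).
It fails at once if a bystander is moved more than 20 mm (distance of any of near_spoon, far_spoon, cup, cocoa_shaker, milk_pitcher, dosing_cup from where it was at the start of the episode above 0.02 m).
It also fails if it takes over 72 s, if anything falls off the work surface, if the arm or the gripper's body presses on something with over 40 N, if the wrist force passes 120 N, or if a joint passes its speed limit or range.

## Working session

There is one attempt and no reset: what is moved stays moved. The work goes in short steps, Python scripts to look and compute and a tool call to move; the robot and the scene stay as the last step left them, time stands still between calls to the robot, and variables do not carry over. Pictures are saved under pics/ and viewed, at most 10 in all, crops included, and the job is handed in when it is done.

Besides the shell and the picture viewer there is one more tool, called after ">>>" as name(argument=value, ...), one argument or row to a line, values as JSON. jog_arm: Moves the arm, as the interface text tells. Its arguments: {"type":"object","properties":{"deltas":{"type":"array"},"grip":{"type":"number"},"squeeze":{"type":"number"}},"required":["deltas"]}

```bash
mkdir -p pics; cat > h.py <<'E'
import numpy as np, cv2, math
from station import arm, grab_frame
def proj(f,P):
    P=np.atleast_2d(P); R=np.array(f['rotation']); 
    if R.shape!=(3,3):
        from scipy.spatial.transform import Rotation as Ro; R=Ro.from_euler('xyz',R).as_matrix()
    c=(P-np.array(f['xyz']))@R; F=210/math.tan(math.radians(f['vfov'])/2)
    return np.c_[f['cx']+F*c[:,0]/c[:,2], f['cy']+F*c[:,1]/c[:,2]]
def ray(f,uv,z):
    uv=np.atleast_2d(uv).astype(float); R=np.array(f['rotation'])
    if R.shape!=(3,3):
        from scipy.spatial.transform import Rotation as Ro; R=Ro.from_euler('xyz',R).as_matrix()
    F=210/math.tan(math.radians(f['vfov'])/2)
    d=np.c_[(uv[:,0]-f['cx'])/F,(uv[:,1]-f['cy'])/F,np.ones(len(uv))]@R.T
    o=np.array(f['xyz']); return o+d*((z-o[2])/d[:,2])[:,None]
E
python3 - <<'E'
from h import *
import pickle
for n in ['top','scene']:
    f=grab_frame(n); pickle.dump(f,open(n+'0.pkl','wb'))
    cv2.imwrite(f'pics/{n}0.png',cv2.resize(f['img'][:,:,::-1],(800,600),interpolation=cv2.INTER_CUBIC))
    print(n,f['vfov'],f['cx'],f['cy'],f['xyz'],f['rotation'])
print(arm.get_state())
E
```

```text
top 50.97361347635554 279.0205422020368 207.14760958182157 [0.47775534 0.02783736 1.14759139] [-3.01020841  0.01012574 -1.59511429]
scene 54.50120954348183 277.48780142187906 196.88264216907422 [0.23157373 0.62778412 0.47262168] [-2.12637769  0.00440151 -2.6071967 ]
{'t': 0.1, 'q': array([ 1.61410398e+00,  3.59306513e-01,  1.11737397e-02, -3.10780417e-04,
       -1.22410570e+00, -2.88086127e-01]), 'qd': array([ 0.000346  , -0.00055625,  0.0020582 , -0.0003372 ,  0.00069119,
        0.00085457]), 'joint_efforts': array([-1.14636037e-03, -5.84160197e+01,  2.93752617e+01,  7.01575130e+00,
        1.01533189e-02, -4.96433904e-05]), 'eef_pos': array([0.1635088 , 0.65445401, 0.22573176]), 'ee_rot': array([ 3.14012692e+00, -1.29646352e-04, -2.44884190e-01]), 'force': array([-0.45629029, -0.12362525,  0.23409199]), 'moment': array([-0.00048139, -0.00572982, -0.02246322]), 'gripper_force': 0.0, 'width': 0.08752484708500137}
```

View pics/top0.png

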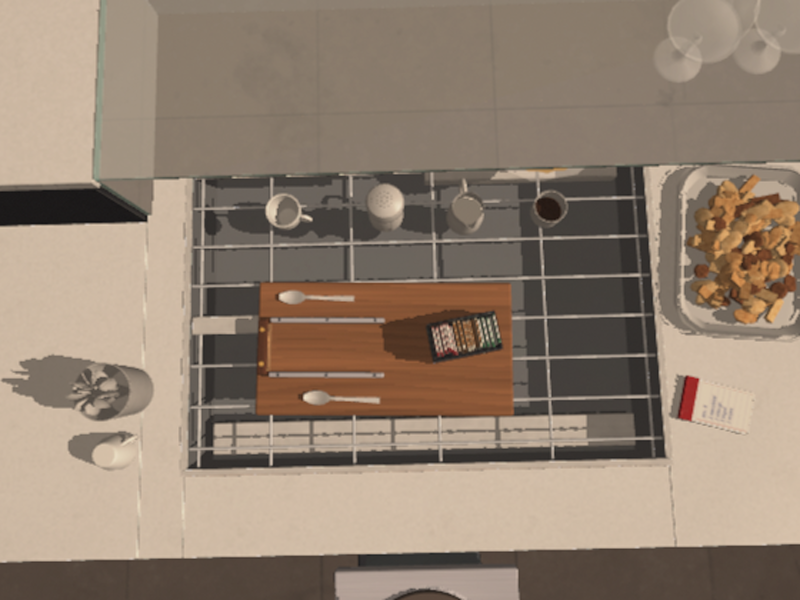

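View pics/scene0.png

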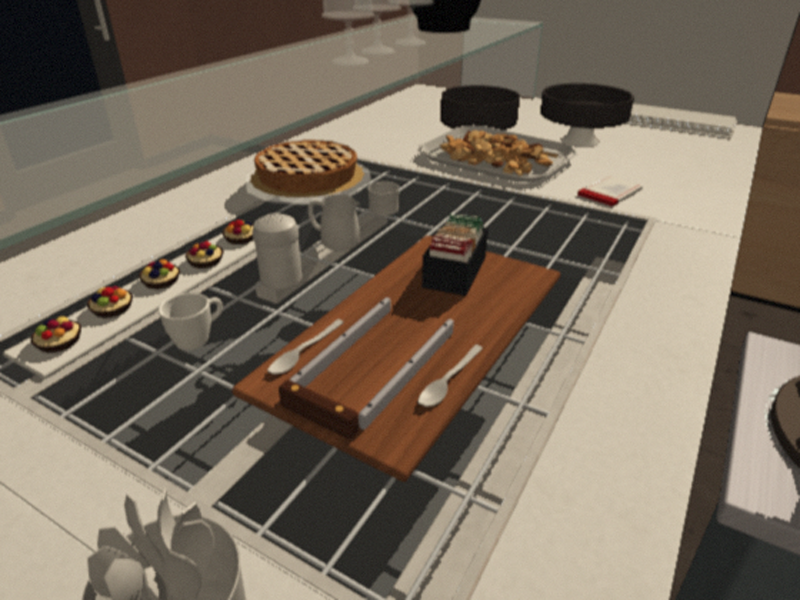

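The top view shows the board with corners at about (260,283), (511,284), (513,415) and (257,415), and the lane running left, which is world +y. The caddy is at about (465,336), slightly askew. The scene view shows it from the stop end. I'll zoom in on both views to get exact corners.

```bash
python3 - <<'E'
from h import *
import pickle
f=pickle.load(open('top0.pkl','rb')); g=pickle.load(open('scene0.pkl','rb'))
s=560/800
c=np.array([(260,283),(511,284),(513,415),(257,415)])*s
for z in (0,.014):
    P=ray(f,c,z); print(z,P.round(3).tolist(),[round(float(np.linalg.norm(P[i]-P[i-1])),3) for i in range(4)])
a=f['img'][190:300,172:368,::-1]; cv2.imwrite('pics/ztop.png',cv2.resize(a,None,fx=4,fy=4,interpolation=cv2.INTER_CUBIC))
a=g['img'][145:340,160:400,::-1]; cv2.imwrite('pics/zsc.png',cv2.resize(a,None,fx=3,fy=3,interpolation=cv2.INTER_CUBIC))
E
```

```text
0 [[0.66, 0.291, 0.0], [0.646, -0.172, 0.0], [0.409, -0.164, 0.0], [0.42, 0.296, 0.0]] [0.24, 0.463, 0.237, 0.46]
0.014 [[0.658, 0.288, 0.014], [0.644, -0.169, 0.014], [0.41, -0.162, 0.014], [0.421, 0.292, 0.014]] [0.237, 0.457, 0.234, 0.454]
```

View pics/ztop.png

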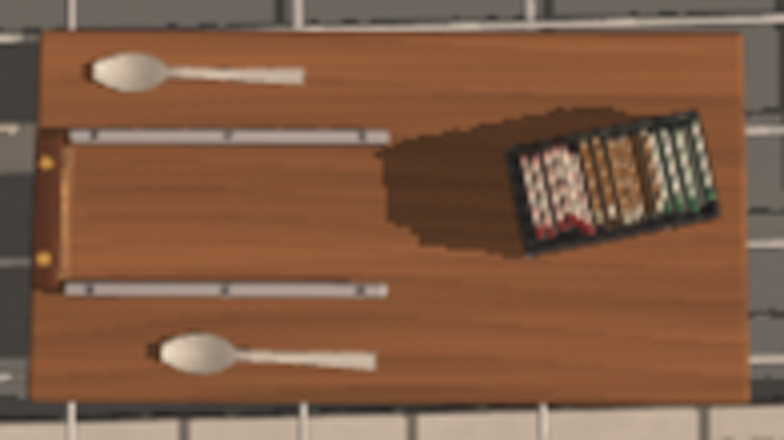

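View pics/zsc.png

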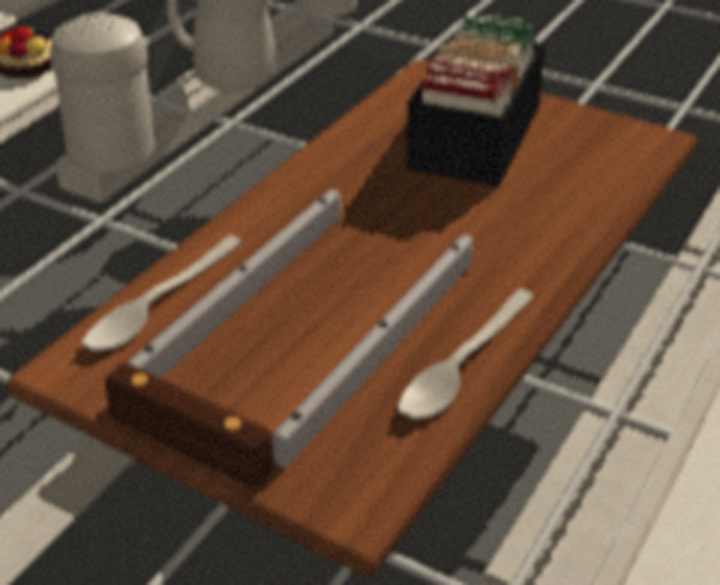

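Zoomed top: the caddy's rim corners are (506,155), (697,112), (719,215) and (528,256). The rails' mouth ends are at u≈388, and the board corners are clear. Zoomed scene: the foot of the caddy's front face is at (410,170) and (497,184). Next I'll fit the poses.

```bash
python3 - <<'E'
from h import *
import pickle
from scipy.optimize import least_squares
f=pickle.load(open('top0.pkl','rb')); g=pickle.load(open('scene0.pkl','rb'))
T=lambda p:np.array(p)/4+[172,190]
S=lambda p:np.array(p)/3+[160,145]
def tf(p,L):
    c,s=math.cos(p[2]),math.sin(p[2]); L=np.array(L,float)
    return np.c_[p[0]+c*L[:,0]-s*L[:,1],p[1]+s*L[:,0]+c*L[:,1],L[:,2]]
h=.014;r=.036
BT=[(.12,.23,h),(.12,-.23,h),(-.12,-.23,h),(-.12,.23,h),(.053,0,r),(.044,0,r),(-.044,0,r),(-.053,0,r)]
bt=T([(41,31),(743,34),(749,402),(29,402),(388,129),(388,143),(388,283),(388,297)])
BS=[(.12,.23,h),(-.12,-.23,h),(-.12,.23,h)]; bs=S([(12,378),(695,137),(370,563)])
CT=[(.034,.06,.069),(.034,-.06,.069),(-.034,-.06,.069),(-.034,.06,.069)]
ct=T([(506,155),(697,112),(719,215),(528,256)])
CS=[(.034,.06,h),(-.034,.06,h)]; cs=S([(410,170),(497,184)])
for nm,A,a,B,b,p0 in [('board',BT,bt,BS,bs,[.53,.06,0]),('caddy',CT,ct,CS,cs,[.53,-.08,.2])]:
    for w in (1,0.5,0):
        fun=lambda p:np.r_[(proj(f,tf(p,A))-a).ravel(),w*(proj(g,tf(p,B))-b).ravel()]
        s=least_squares(fun,p0); print(nm,w,s.x.round(4),s.fun.round(1))
    if nm=='board': bp=s.x
    else:
        d=s.x[:2]-bp[:2]; c,q=math.cos(bp[2]),math.sin(bp[2]); print('caddy in board',c*d[0]+q*d[1],-q*d[0]+c*d[1],math.degrees(s.x[2]-bp[2]))
E
```

```text
board 1 [ 0.5334  0.0625 -0.0262] [-0.7 -0.1  0.4 -0.8  1.   1.  -0.6  0.6  0.3  0.2  0.3  0.2  0.1  0.3
  0.1  0.4 -3.6 -0.5  1.4 -2.   1.  -0.1]
board 0.5 [ 0.5338  0.0627 -0.0266] [-0.7 -0.3  0.4 -0.9  0.9  0.9 -0.7  0.4  0.2  0.1  0.2  0.1  0.   0.1
  0.   0.2 -1.9 -0.3  0.6 -1.   0.3 -0.1]
board 0 [ 0.534   0.0628 -0.0272] [-0.7 -0.5  0.4 -1.   0.8  0.9 -0.8  0.3  0.2 -0.   0.2  0.  -0.   0.
 -0.   0.1 -0.  -0.   0.  -0.   0.  -0. ]
caddy 1 [ 0.5463 -0.076   0.1872] [-0.2 -1.1 -0.3 -0.6  0.6  0.7  0.3  0.9 -1.4 -0.4  1.2  0.9]
caddy 0.5 [ 0.5463 -0.0758  0.1872] [-0.3 -1.1 -0.4 -0.6  0.5  0.8  0.2  0.9 -0.7 -0.2  0.6  0.5]
caddy 0 [ 0.5463 -0.0757  0.1871] [-0.3 -1.1 -0.4 -0.6  0.5  0.8  0.2  0.9 -0.  -0.   0.   0. ]
caddy in board 0.016042897961950263 -0.13812990318946716 12.280848475010536
```

The fits agree. Board: (0.534, 0.063), yaw −1.55°. Caddy in the board frame: x +16 mm, y −138 mm, yaw +12.3°. I'll first go above the caddy's far side, then nudge its rear half sideways to square it.

>>> jog_arm(
  deltas=[
    [[0.6,0.6,0,0],[1.3,1.25,0,0],[2.0,1.9,0,0],[2.65,2.55,0,0],[3.3,3.2,0,0],[3.95,3.85,0,0],[4.6,4.5,0,0],[5.25,5.15,0,0]],
  ],
  grip=0,
  squeeze=10,
)

```text
t: 1.1
eef_pos: [0.3948, 0.277, 0.2265]
ee_rot: [-3.142, 0.0, -0.244]
force: [1.0, 0.6, 0.2]
width: 0.0132
gripper_force: 0.0
```

>>> jog_arm(
  deltas=[
    [[0.65,0.65,0,1.9],[1.3,1.3,0,3.8],[2.0,1.95,0,5.8],[2.65,2.6,0,7.7],[3.3,3.25,0,9.6],[3.95,3.9,0,11.6],[4.6,4.5,0,13.5],[5.25,5.15,0,15.5]],
  ],
)

```text
t: 2.1
eef_pos: [0.6257, -0.099, 0.2262]
ee_rot: [3.141, 0.0, -1.603]
force: [1.7, 0.6, 0.3]
width: 0.0004
gripper_force: 0.0
```

>>> jog_arm(
  deltas=[
    [[0,0,0,0],[0,0,0,0],[0,0,0,0]],
  ],
)

```text
t: 2.48
eef_pos: [0.6246, -0.0965, 0.2267]
ee_rot: [3.142, 0.0, -1.596]
force: [-0.5, -0.3, -0.9]
width: 0.0004
gripper_force: 0.0
```

>>> jog_arm(
  deltas=[
    [[0,0,0.8,0],[0,0,1.6,0],[0,0,2.4,0],[0,0,2.9,0],[0,0,3.25,0],[0,0,3.25,0],[0,0,3.25,0]],
  ],
)

```text
t: 3.35
eef_pos: [0.6258, -0.0967, 0.0329]
ee_rot: [-3.14, -0.0, -1.596]
force: [-0.7, -0.3, 0.2]
width: 0.0007
gripper_force: 0.0
```

```bash
python3 - <<'E'
from h import *
f=grab_frame('top'); g=grab_frame('scene')
a=np.hstack([cv2.resize(f['img'][190:300,252:388,::-1],None,fx=3,fy=3),cv2.resize(g['img'][130:240,260:390,::-1],None,fx=3,fy=3)])
print(a.shape);cv2.imwrite('pics/c1.png',a); print(arm.get_state()['eef_pos'])
E
```

```text
(330, 798, 3)
[ 0.62593698 -0.09697229  0.03313373]
```

View pics/c1.png

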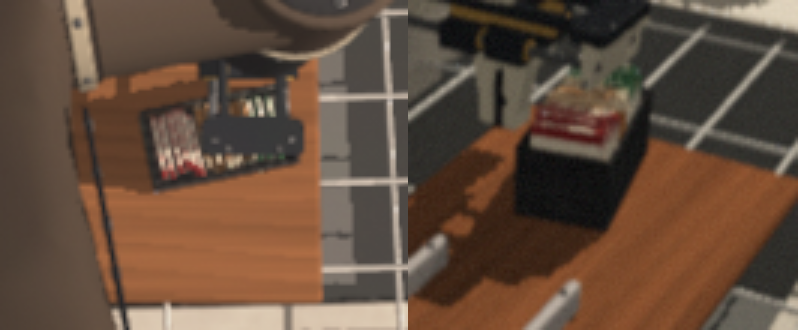

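The closed fingers stand just beyond the caddy's far side, with the caddy unmoved at about (220,140) in the left crop. Now a slow sideways nudge.

>>> jog_arm(
  deltas=[
    [[0,0.08,0,0],[0,0.16,0,0],[0,0.22,0,0],[0,0.27,0,0],[0,0.32,0,0],[0,0.37,0,0],[0,0.42,0,0],[0,0.46,0,0]],
  ],
)

```text
t: 4.45
eef_pos: [0.5975, -0.0967, 0.0317]
ee_rot: [-3.141, -0.0, -1.597]
force: [2.0, -0.8, 0.4]
width: 0.0003
gripper_force: 0.8
```

>>> jog_arm(
  deltas=[
    [[0,0.04,0,0],[0,0.08,0,0],[0,0.12,0,0],[0,0.16,0,0],[0,0.19,0,0],[0,0.21,0,0],[0,0.21,0,0],[0,0.21,0,0]],
  ],
)

```text
t: 5.45
eef_pos: [0.5847, -0.0963, 0.0315]
ee_rot: [3.141, -0.0, -1.597]
force: [1.3, -0.8, 0.9]
width: 0.0005
gripper_force: 0.5
```

>>> jog_arm(
  deltas=[
    [[0,-0.2,0,0],[0,-0.5,0,0],[0,-0.5,-0.6,0],[0,-0.5,-1.2,0],[0,-0.5,-1.8,0],[1,-0.5,-2,0],[2,-0.5,-2,0],[2,-0.5,-2,0]],
  ],
)

```text
t: 6.45
eef_pos: [0.6113, -0.2207, 0.1512]
ee_rot: [3.141, -0.0, -1.602]
force: [-0.1, 1.2, -1.0]
width: 0.0007
gripper_force: 0.0
```

```bash
python3 - <<'E'
from h import *
import pickle
f=grab_frame('top'); g=grab_frame('scene'); pickle.dump((f,g),open('c2.pkl','wb'))
print(arm.get_state()['eef_pos'])
a=np.hstack([cv2.resize(f['img'][190:300,252:388,::-1],None,fx=3,fy=3),cv2.resize(g['img'][130:240,260:390,::-1],None,fx=3,fy=3)])
cv2.imwrite('pics/c2.png',a)
E
```

```text
[ 0.6115267  -0.21791921  0.151021  ]
```

View pics/c2.png

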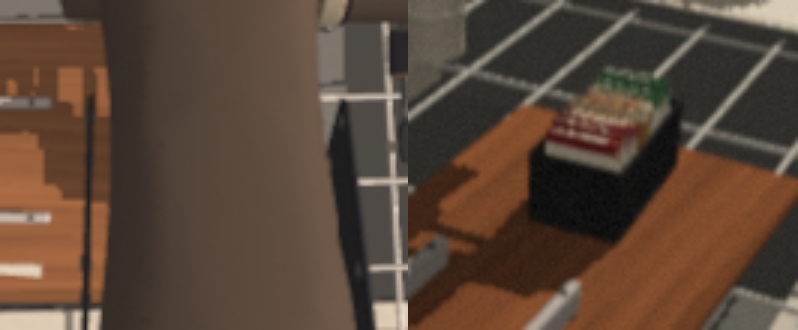

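The scene crop shows the caddy upright and turned, with the top view hidden by the arm. I'll swing the arm aside and measure it from above.

>>> jog_arm(
  deltas=[
    [[0.8,0,-0.4,0],[1.6,0,-0.8,0],[2.4,0,-1.0,0],[3.2,0,-1.0,0],[4.0,0,-1.0,0],[4.0,0,-1,0]],
  ],
)

```text
t: 7.3
eef_pos: [0.605, -0.4589, 0.21]
ee_rot: [3.14, 0.001, -1.599]
force: [0.5, 0.2, -0.2]
width: 0.0007
gripper_force: 0.0
```

```bash
python3 - <<'E'
from h import *
import pickle
f=grab_frame('top'); g=grab_frame('scene'); pickle.dump((f,g),open('c3.pkl','wb'))
print(arm.get_state()['eef_pos'])
a=np.hstack([cv2.resize(f['img'][190:300,268:378,::-1],None,fx=4,fy=4,interpolation=cv2.INTER_CUBIC),cv2.resize(g['img'][145:225,310:400,::-1],None,fx=4,fy=4,interpolation=cv2.INTER_CUBIC)[:320].repeat(1,0) if 0 else cv2.copyMakeBorder(cv2.resize(g['img'][145:225,310:400,::-1],None,fx=4,fy=4,interpolation=cv2.INTER_CUBIC),0,120,0,0,cv2.BORDER_CONSTANT)])
cv2.imwrite('pics/c3.png',a); print(a.shape)
E
```

```text
[ 0.60558089 -0.4563414   0.21063194]
(440, 800, 3)
```

View pics/c3.png

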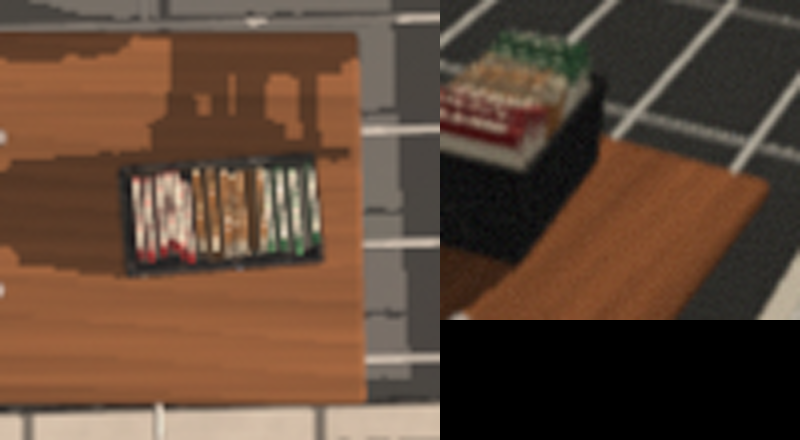

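The top crop shows the caddy nearly square, with rim corners at about (120,168), (318,154), (324,261) and (125,276).

```bash
cat >> h.py <<'E'
from scipy.optimize import least_squares
BP=np.array([.534,.0628,-.0272])
def tf(p,L):
    c,s=math.cos(p[2]),math.sin(p[2]); L=np.array(L,float)
    return np.c_[p[0]+c*L[:,0]-s*L[:,1],p[1]+s*L[:,0]+c*L[:,1],L[:,2]]
def fit(f,px):
    CT=[(.034,.06,.069),(.034,-.06,.069),(-.034,-.06,.069),(-.034,.06,.069)]
    s=least_squares(lambda p:(proj(f,tf(p,CT))-px).ravel(),[.53,-.05,0])
    d=s.x[:2]-BP[:2]; c,q=math.cos(BP[2]),math.sin(BP[2])
    print('caddy world',s.x.round(4),'in board mm',(c*d[0]+q*d[1])*1e3,(-q*d[0]+c*d[1])*1e3,'deg',math.degrees(s.x[2]-BP[2]),'res',s.fun.round(1))
def toboard(x,y):
    d=np.array([x,y])-BP[:2]; c,q=math.cos(BP[2]),math.sin(BP[2]); return (c*d[0]+q*d[1])*1e3,(-q*d[0]+c*d[1])*1e3
E
python3 - <<'E'
from h import *
import pickle
f,g=pickle.load(open('c3.pkl','rb'))
fit(f,np.array([(120,168),(318,154),(324,261),(125,276)])/4+[268,190])
print(toboard(.6056,-.4563), arm.get_state()['ee_rot'])
E
```

```text
caddy world [ 0.528  -0.0709  0.0398] in board mm -2.404592588405822 -133.79295588514395 deg 3.836498301164189 res [-0.1 -0.7 -0.7 -0.3  0.2  0.8  0.6  0.2]
(np.float64(85.69129439438363), np.float64(-516.9607065000348)) [ 3.14044378e+00  8.04859713e-04 -1.59727852e+00]
```

Now x is −2 mm and yaw is +3.8°. I'll push on the rear face with two fingers spread 22 mm apart and held square to the lane. That flush contact will also take out the remaining yaw.

>>> jog_arm(
  deltas=[
    [[-0.9,0.3,0,0],[-1.8,0.6,0,0],[-2.7,0.9,0,0],[-3.6,1.2,0,0],[-4.4,1.44,0,0],[-4.7,1.44,0,0],[-4.7,1.44,0,0]],
  ],
  grip=22,
)

```text
t: 8.28
eef_pos: [0.5269, -0.1706, 0.2124]
ee_rot: [-3.14, 0.0, -1.593]
force: [1.3, 0.1, -0.0]
width: 0.0219
gripper_force: 0.0
```

>>> jog_arm(
  deltas=[
    [[0,0,0.8,0],[0,0,1.6,0],[0,0,2.3,0],[0,0,2.8,0],[0,0,3.0,0],[0,0,3.0,0],[0,0,3.0,0]],
  ],
)

```text
t: 9.15
eef_pos: [0.5274, -0.173, 0.0327]
ee_rot: [-3.14, -0.0, -1.597]
force: [0.1, -1.0, 0.9]
width: 0.0221
gripper_force: 0.0
```

```bash
python3 - <<'E'
from h import *
s=arm.get_state(); print(toboard(*s['eef_pos'][:2]),s['eef_pos'],s['ee_rot'],s['width'])
E
```

```text
(np.float64(-0.1508342332290323), np.float64(-235.86699580784463)) [ 0.52743443 -0.17297565  0.03274892] [-3.13971593e+00 -1.58960271e-04 -1.59721685e+00] 0.022109561730453618
```

>>> jog_arm(
  deltas=[
    [[-0.15,0,0,0],[-0.3,0,0,0],[-0.4,0,0,0],[-0.47,0,0,0],[-0.54,0,0,0],[-0.61,0,0,0],[-0.68,0,0,0],[-0.75,0,0,0]],
  ],
)

```text
t: 10.15
eef_pos: [0.5276, -0.1277, 0.0316]
ee_rot: [-3.142, -0.0, -1.598]
force: [-0.2, -3.5, 2.1]
width: 0.0218
gripper_force: 1.6
```

>>> jog_arm(
  deltas=[
    [[-0.08,0,0,0],[-0.16,0,0,0],[-0.24,0,0,0],[-0.32,0,0,0],[-0.4,0,0,0],[-0.5,0,0,0],[-0.6,0,0,0],[-0.65,0,0,0]],
  ],
)

```text
t: 11.15
eef_pos: [0.5286, -0.0884, 0.0315]
ee_rot: [3.141, 0.0, -1.597]
force: [0.6, -2.2, 1.4]
width: 0.022
gripper_force: 1.3
```

```bash
python3 - <<'E'
from h import *
import pickle
s=arm.get_state(); print(toboard(*s['eef_pos'][:2]),s['eef_pos'],s['ee_rot'],s['width'],s['force'])
f=grab_frame('top'); g=grab_frame('scene'); pickle.dump((f,g),open('c4.pkl','wb'))
def c(f,r,q,k): return cv2.resize(f['img'][r[0]:r[1],q[0]:q[1],::-1],None,fx=k,fy=k,interpolation=cv2.INTER_CUBIC)
a=np.hstack([c(f,(190,300),(238,338),4),c(g,(150,260),(260,360),4)])
cv2.imwrite('pics/c4.png',a)
E
```

```text
(np.float64(-1.2937951886832395), np.float64(-151.2810354301516)) [ 0.52859235 -0.08838989  0.03151991] [ 3.14146576e+00  1.61421851e-05 -1.59713476e+00] 0.022021733998526298 [ 0.56218217 -2.22662472  1.37848639]
```

View pics/c4.png

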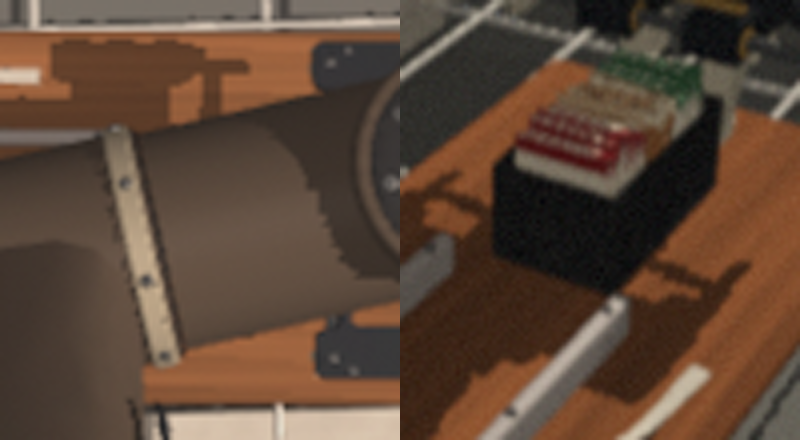

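Scene crop: the caddy is upright, with front-bottom corners at about (495,253) and (605,292). The near rail's mouth is at about (615,300). I'll fit the caddy relative to the board using this view alone.

```bash
cat >> h.py <<'E'
def scenefit(g,L,px,p0):
    B=[(.053,0,.036),(.044,0,.036),(-.044,0,.036),(-.053,0,.036),(.12,.23,.014),(-.12,-.23,.014),(-.12,.23,.014)]
    b=np.array([(330,190),(341,196),(457,236),(472,241),(12,378),(695,137),(370,563)])/3+[160,145]
    w=np.array([3,3,3,3,1,1,1])[:,None]
    s=least_squares(lambda p:(w*(proj(g,tf(p,B))-b)).ravel(),BP); print('board sc',s.x.round(4),(s.fun.reshape(-1,2)/w).round(1).tolist())
    q=least_squares(lambda p:(proj(g,tf(p,L))-px).ravel(),p0); d=q.x[:2]-s.x[:2]; c,n=math.cos(s.x[2]),math.sin(s.x[2])
    print('caddy in board',(c*d[0]+n*d[1])*1e3,(-n*d[0]+c*d[1])*1e3,math.degrees(q.x[2]-s.x[2]),q.fun.round(1))
E
python3 - <<'E'
from h import *
import pickle
f,g=pickle.load(open('c4.pkl','rb'))
L=[(.034,.06,.014),(-.034,.06,.014),(.034,.06,.069),(-.034,-.06,.069),(-.034,-.06,.014)]
px=(np.array([(495,253),(605,292),(495,168),(720,98),(716,185)])-[400,0])/4+[260,150]
scenefit(g,L,px,[.53,-.02,0])
E
```

```text
board sc [ 0.5312  0.0686 -0.0299] [[-0.7, -0.3], [-0.5, -0.9], [1.1, -0.2], [0.5, -0.3], [-5.4, 1.8], [1.9, -0.3], [-0.5, 3.6]]
caddy in board 4.141703129346406 -84.3481525104832 0.6029952781750475 [-1.2  0.7  1.6  1.3 -1.1 -1.7  0.9 -0.9 -0.1 -0. ]
```

The scene-only fit has residuals of several pixels, and touching a rail fails the job at once. Time is plentiful, so I'll back off for one clean top measurement before entering the lane.

>>> jog_arm(
  deltas=[
    [[0.4,0,0,0],[0.8,0,-0.3,0],[1.4,0,-1,0],[2.2,0,-1.8,0],[3.0,0,-2.6,0],[3.8,0,-3,0],[4.6,0,-3,0],[5,0,-3,0]],
  ],
)

```text
t: 12.25
eef_pos: [0.5203, -0.3907, 0.2114]
ee_rot: [-3.141, 0.0, -1.599]
force: [0.1, 0.3, -0.4]
width: 0.0219
gripper_force: 0.0
```

```bash
python3 - <<'E'
from h import *
import pickle
f=grab_frame('top'); pickle.dump(f,open('c5.pkl','wb'))
s=arm.get_state(); print(toboard(*s['eef_pos'][:2]),s['eef_pos'],s['ee_rot'])
cv2.imwrite('pics/c5.png',cv2.resize(f['img'][195:295,238:338,::-1],None,fx=6,fy=6,interpolation=cv2.INTER_CUBIC))
E
```

```text
(np.float64(-1.6348975775554875), np.float64(-455.15355603918937)) [ 0.51998706 -0.39214073  0.21069683] [ 3.14073453e+00  1.13179570e-04 -1.59975349e+00]
```

View pics/c5.png

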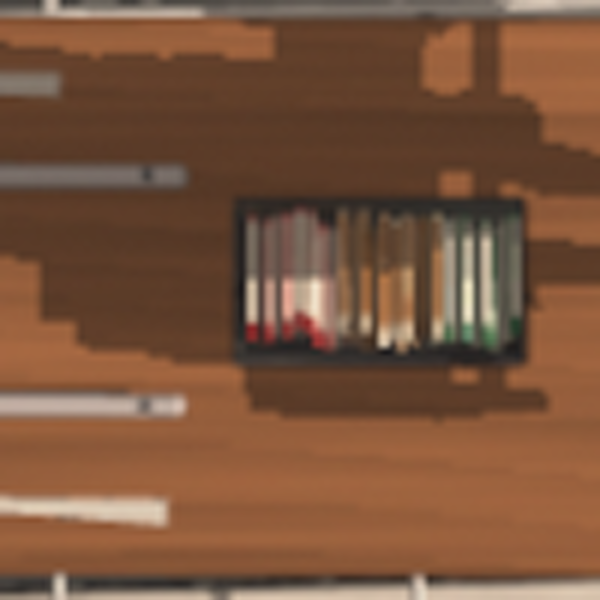

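The top crop shows the caddy square to the lane, with rim corners at (235,200), (526,200), (527,360) and (237,362). The rails' mouth ends are at x=187, with the far rail at v 165–187 and the near rail at v 395–417.

```bash
python3 - <<'E'
from h import *
import pickle
f=pickle.load(open('c5.pkl','rb'))
T=lambda p:np.array(p)/6+[238,195]
fit(f,T([(235,200),(526,200),(527,360),(237,361)]))
P=ray(f,T([(187,165),(187,187),(187,395),(187,417)]),.036); print([tuple(np.round(toboard(*p[:2]),1)) for p in P])
E
```

```text
caddy world [ 0.5341 -0.0176 -0.0228] in board mm 2.3050327123755716 -80.38320951315288 deg 0.2540233184344644 res [-0.2 -0.5  0.2 -0.6  0.5  0.6 -0.5  0.5]
[(np.float64(52.3), np.float64(0.1)), (np.float64(43.0), np.float64(0.0)), (np.float64(-44.1), np.float64(-0.5)), (np.float64(-53.2), np.float64(-0.6))]
```

The caddy is square to 0.3° and about 2.5 mm to the far side. I'll go back behind it and push with a slight drift of −2.5 mm.

>>> jog_arm(
  deltas=[
    [[-0.9,-0.04,0,0],[-1.8,-0.04,0,0],[-2.7,-0.04,0,0],[-3.6,-0.04,0,0],[-4.3,-0.04,0,0],[-4.5,-0.04,0,0],[-4.5,-0.04,0,0],[-4.5,-0.04,0,0]],
  ],
)

```text
t: 13.3
eef_pos: [0.5301, -0.1194, 0.2113]
ee_rot: [3.141, -0.0, -1.598]
force: [0.1, -1.1, -0.3]
width: 0.0219
gripper_force: 0.0
```

>>> jog_arm(
  deltas=[
    [[0,0,0.8,0],[0,0,1.6,0],[0,0,2.3,0],[0,0,2.8,0],[0,0,2.98,0],[0,0,2.98,0],[0,0,2.98,0]],
  ],
)

```text
t: 14.18
eef_pos: [0.5312, -0.1191, 0.034]
ee_rot: [-3.14, 0.0, -1.598]
force: [0.3, -0.2, 0.7]
width: 0.0219
gripper_force: 0.0
```

```bash
python3 - <<'E'
from h import *
s=arm.get_state(); print(toboard(*s['eef_pos'][:2]),s['eef_pos'],s['ee_rot'],s['width'],s['force'])
E
```

```text
(np.float64(2.1688567927995344), np.float64(-181.94936644024014)) [ 0.53121964 -0.11914105  0.03398959] [-3.13958831e+00  7.73192963e-05 -1.59754660e+00] 0.021874471939508575 [ 0.2988557  -0.18178936  0.74183724]
```

>>> jog_arm(
  deltas=[
    [[-0.2,0,0,0],[-0.38,0,0,0],[-0.46,0,0,0],[-0.54,0,0,0],[-0.62,0.003,0,0],[-0.7,0.006,0,0],[-0.78,0.009,0,0],[-0.86,0.012,0,0]],
  ],
)

```text
t: 15.18
eef_pos: [0.5311, -0.0674, 0.033]
ee_rot: [-3.141, -0.0, -1.598]
force: [-0.4, -5.5, 4.3]
width: 0.0221
gripper_force: 2.6
```

>>> jog_arm(
  deltas=[
    [[-0.08,0.004,0,0],[-0.16,0.008,0,0],[-0.24,0.012,0,0],[-0.32,0.016,0,0],[-0.4,0.02,0,0],[-0.48,0.024,0,0],[-0.56,0.027,0,0],[-0.64,0.03,0,0]],
  ],
)

```text
t: 16.18
eef_pos: [0.5301, -0.0288, 0.0328]
ee_rot: [3.142, -0.0, -1.598]
force: [0.1, -4.7, 3.4]
width: 0.0221
gripper_force: 2.4
```

```bash
python3 - <<'E'
from h import *
import pickle
s=arm.get_state(); print(toboard(*s['eef_pos'][:2]),s['eef_pos'],s['ee_rot'],s['width'],s['force'])
f=grab_frame('top'); g=grab_frame('scene'); pickle.dump((f,g),open('c6.pkl','wb'))
E
```

```text
(np.float64(-1.4371645254688423), np.float64(-91.6858821613655)) [ 0.53006982 -0.02881288  0.03283506] [ 3.14157007e+00 -1.47435370e-04 -1.59767086e+00] 0.022115204331560136 [ 0.09956944 -4.71832408  3.36836839]
```

>>> jog_arm(
  deltas=[
    [[-0.09,0,0,0],[-0.18,0,0,0],[-0.27,0,0,0],[-0.36,0,0,0],[-0.45,0,0,0],[-0.54,0,0,0],[-0.63,0,0,0],[-0.72,0,0,0]],
  ],
)

```text
t: 17.27
eef_pos: [0.5312, 0.0148, 0.0326]
ee_rot: [3.141, 0.0, -1.597]
force: [-0.2, -1.0, -0.8]
width: 0.0218
gripper_force: 0.7
```

```bash
python3 - <<'E'
from h import *
import pickle
s=arm.get_state(); print(toboard(*s['eef_pos'][:2]),s['ee_rot'],s['force'])
f=grab_frame('top'); g=grab_frame('scene'); pickle.dump((f,g),open('c7.pkl','wb'))
cv2.imwrite('pics/c7.png',cv2.resize(g['img'][165:315,190:365,::-1],None,fx=4.5,fy=4.0,interpolation=cv2.INTER_CUBIC))
E
```

```text
(np.float64(-1.5112970287591165), np.float64(-48.07848956443988)) [ 3.14141485e+00  3.88424697e-05 -1.59737965e+00] [-0.22122262 -0.99092401 -0.8063627 ]
```

View pics/c7.png

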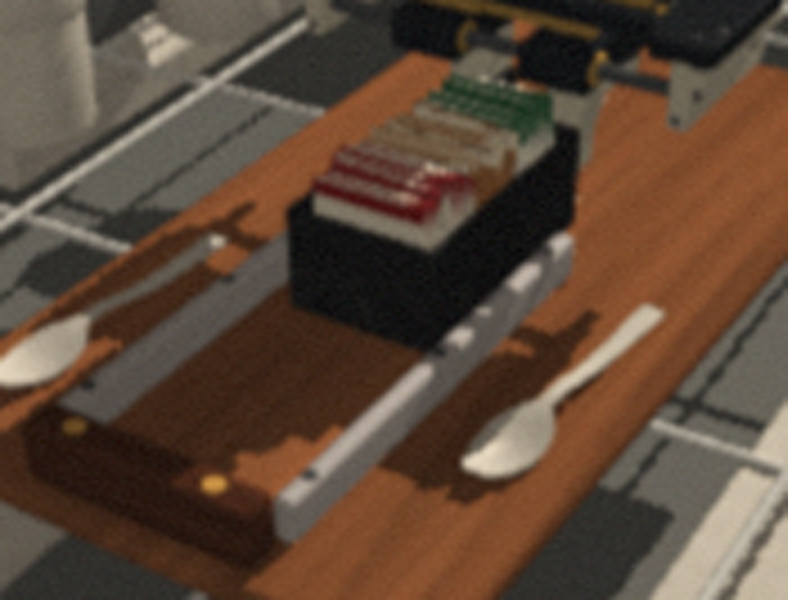

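The caddy is well inside the lane, square, with gaps to both rails: front foot corners at (290,302) and (435,345). I'll keep pushing straight.

>>> jog_arm(
  deltas=[
    [[-0.09,0,0,0],[-0.18,0,0,0],[-0.27,0,0,0],[-0.36,0,0,0],[-0.45,0,0,0],[-0.54,0,0,0],[-0.63,0,0,0],[-0.72,0,0,0]],
  ],
)

```text
t: 18.38
eef_pos: [0.5324, 0.0578, 0.0328]
ee_rot: [-3.142, -0.0, -1.597]
force: [-0.5, -3.2, 2.1]
width: 0.022
gripper_force: 1.6
```

>>> jog_arm(
  deltas=[
    [[-0.09,0,0,0],[-0.18,0,0,0],[-0.27,0,0,0],[-0.36,0,0,0],[-0.45,0,0,0],[-0.54,0,0,0],[-0.63,0,0,0],[-0.72,0,0,0]],
  ],
)

```text
t: 19.38
eef_pos: [0.5335, 0.101, 0.0328]
ee_rot: [3.142, -0.0, -1.597]
force: [-0.6, -4.9, 3.6]
width: 0.0221
gripper_force: 2.2
```

>>> jog_arm(
  deltas=[
    [[-0.08,0,0,0],[-0.16,0,0,0],[-0.24,0,0,0],[-0.31,0,0,0],[-0.36,0,0,0],[-0.41,0,0,0],[-0.46,0,0,0],[-0.48,0,0,0]],
  ],
)

```text
t: 20.38
eef_pos: [0.5343, 0.1296, 0.0328]
ee_rot: [3.142, -0.0, -1.597]
force: [0.5, -5.2, 3.6]
width: 0.0221
gripper_force: 2.6
```

```bash
python3 - <<'E'
from h import *
s=arm.get_state(); print(toboard(*s['eef_pos'][:2]),s['ee_rot'],s['force'])
E
```

```text
(np.float64(-1.4765756433442077), np.float64(66.79000582023008)) [ 3.14159144e+00 -6.68755914e-05 -1.59729750e+00] [ 0.53467875 -5.1647952   3.56501713]
```

>>> jog_arm(
  deltas=[
    [[-0.02,0,0,0],[-0.04,0,0,0],[-0.06,0,0,0],[-0.08,0,0,0],[-0.09,0,0,0],[-0.09,0,0,0]],
  ],
)

```text
t: 21.12
eef_pos: [0.5344, 0.1349, 0.0327]
ee_rot: [3.142, -0.0, -1.597]
force: [-0.6, -4.2, 3.2]
width: 0.0222
gripper_force: 2.3
```

>>> jog_arm(
  deltas=[
    [[-0.015,0,0,0],[-0.03,0,0,0],[-0.03,0,0,0]],
  ],
)

```text
t: 21.5
eef_pos: [0.5342, 0.1353, 0.0328]
ee_rot: [3.141, -0.002, -1.598]
force: [1.2, -12.4, 5.6]
width: 0.0221
gripper_force: 5.8
```

The force rose to 12 N with no further travel at board y≈72.5, where I expected it, so the caddy is against the stop. Now I'll back straight out, then up and aside.

>>> jog_arm(
  deltas=[
    [[0.1,0,0,0],[0.3,0,0,0],[0.8,0,0,0],[1.4,0,0,0],[2.2,0,0,0],[2.8,0,-0.5,0],[3.4,0,-1.5,0],[4.2,0,-2.5,0]],
  ],
)

```text
t: 22.5
eef_pos: [0.528, -0.103, 0.1672]
ee_rot: [-3.141, 0.0, -1.597]
force: [2.1, 0.5, 0.1]
width: 0.022
gripper_force: 0.0
```

>>> jog_arm(
  deltas=[
    [[0.8,0,-0.5,0],[1.6,0,-0.5,0],[2.4,0,-0.5,0],[3.2,0,-0.5,0],[4.0,0,-0.5,0],[4.0,0,-0.5,0],[4.0,0,-0.5,0]],
  ],
)

```text
t: 23.38
eef_pos: [0.5214, -0.3417, 0.1951]
ee_rot: [3.141, 0.001, -1.598]
force: [0.7, 0.1, -0.4]
width: 0.022
gripper_force: 0.0
```

```bash
python3 - <<'E'
from h import *
import pickle
f=grab_frame('top'); g=grab_frame('scene'); pickle.dump((f,g),open('c8.pkl','wb'))
print(arm.get_state()['eef_pos'],arm.get_state()['force'])
cv2.imwrite('pics/c8.png',cv2.resize(f['img'][195:295,172:278,::-1],None,fx=6,fy=6,interpolation=cv2.INTER_CUBIC))
E
```

```text
[ 0.52182107 -0.34095681  0.1955952 ] [ 0.79578591 -0.16386627 -0.08280269]
```

My ten pictures are used, so I'll verify numerically. The rim's dark outline gives its rectangle, and I'll calibrate the threshold on the earlier frame (c5), where the pose is known.

```bash
python3 - <<'E'
from h import *
import pickle
f5=pickle.load(open('c5.pkl','rb')); f8,_=pickle.load(open('c8.pkl','rb'))
for f,p in ((f5,[.5341,-.0176,-.0228]),(f8,[*tf(BP,[(0,.143,0)])[0,:2],BP[2]])):
    im=f['img'].astype(int)
    # neutral dark pixels (black box), board and its shadow are reddish
    m=((im.max(2)<75)&(im[:,:,0]-im[:,:,2]<14)).astype(np.uint8)
    roi=np.zeros_like(m); c=proj(f,[[p[0],p[1],.069]])[0]; u,v=c.astype(int); roi[v-22:v+23,u-32:u+33]=1
    m&=roi; n,l,s,_=cv2.connectedComponentsWithStats(m,connectivity=8)
    k=1+s[1:,4].argmax(); pts=np.argwhere(l==k)[:,::-1].astype(np.float32)
    r=cv2.minAreaRect(pts); w=ray(f,cv2.boxPoints(r),.069)
    mid=w.mean(0); print(r, 'area',s[k,4],'centre in board',np.round(toboard(*mid[:2]),1)); 
    b=[toboard(*q[:2]) for q in w]; print(np.round(b,1).tolist())
E
```

```text
((300.46270751953125, 242.70855712890625), (48.19645309448242, 25.01800537109375), 3.012787342071533) area 167 centre in board [ -0.2 -77.7]
[[-27.7, -17.5], [33.3, -20.5], [27.3, -138.4], [-33.5, -134.5]]
((225.73770141601562, 234.13427734375), (35.60576629638672, 17.114704132080078), 38.92754364013672) area 148 centre in board [ 20.4 105.5]
[[31.3, 152.9], [64.2, 127.1], [9.3, 58.0], [-23.2, 83.9]]
```

```bash
python3 - <<'E'
from h import *
import pickle
from scipy.optimize import differential_evolution
from scipy.ndimage import map_coordinates
f3=pickle.load(open('c3.pkl','rb'))[0]; f5=pickle.load(open('c5.pkl','rb')); f8,_=pickle.load(open('c8.pkl','rb'))
def per(o):
    a,b=.034+o,.06+o; t=np.linspace(-1,1,60); 
    return np.r_[np.c_[a+0*t,b*t],np.c_[-a+0*t,b*t],np.c_[a*t,b+0*t],np.c_[a*t,-b+0*t]]
I,O=[np.c_[per(o),np.full(240,.069)] for o in (-.002,.004)]
for f,p in ((f3,(-2.4,-133.8)),(f5,(2.3,-80.4)),(f8,(0,143))):
    g=cv2.GaussianBlur(f['img'][:,:,0].astype(float),(0,0),.6)   # red: board bright, box dark
    def S(P): q=proj(f,P); return map_coordinates(g,[q[:,1],q[:,0]],order=1)
    def cost(x):
        w=tf(BP,[(x[0]/1e3,x[1]/1e3,0)])[0]; pp=[w[0],w[1],BP[2]+math.radians(x[2])]
        return np.mean(S(tf(pp,I)))-np.mean(np.minimum(S(tf(pp,O)),110))
    r=differential_evolution(cost,[(p[0]-12,p[0]+12),(p[1]-12,p[1]+12),(-8,8)],seed=1,tol=1e-6); print(r.x.round(1),round(r.fun,1))
E
```

```text
[   0.5 -128.2    4.5] -25.3
[  3.3 -78.6  -0.5] -33.9
[  1.3 145.    0.2] -19.4
```

The photometric fit runs about +2 mm in y on frame c5, where the pose is known. Corrected for that, the final pose is about x +0.5 mm, y 143 mm and yaw under 1°: home. Handing in.

```bash
python3 -c "
from station import arm
print(arm.job_done())"
```

```text
the job is handed in; nothing more can be done
None
```

I pushed the caddy down the lane to the end stop and handed the job in at about 23 s. By my measurements it stands within about 1 mm of centre and 1° of square; I saw no sign of rail contact, the hand is clear, and the judge's result was not shown.

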